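Close up the can row with the sliding stop

TASK

With the outside of the fingers, push the sliding row stop of the can tray along its rail, through the first notch, until its spring pin drops into the second notch, the one beside the cans, and leave it clicked in there. Only push, from behind, with both fingers on the side away from the cans: do not grip the stop or straddle its plate or carriage, do not pull up the pin's knob, and leave the cans and everything else standing where they are.

Things in the scene. Friction and masses are not known exactly. Their poses are not given: they have to be found in the camera images.
- tray_mid (a point): Middle of the floor of a dark steel can tray fixed to the table (170 mm along its x, 500 mm along its y, floor 4 mm thick). Its y axis runs along the rail from the empty end to the cans, z up. Parallel to it, 105 mm to the +x side, runs a black rail 40 mm wide, 20 mm high. Lips: 22 mm high on the -x side, 12 mm at the empty end, 50 mm at the cans' end.
- plate_back (a point): Centre of the back face (looking to tray -y, away from the cans) of the row stop's upright aluminium plate, where it spans the tray: the face to push. It is plain for 80 mm to either side of this point along tray x, 4 mm thick, from 12 to 98 mm above the table; this point is 55 mm up. At its +x end the grey carriage stands against it. It slides only along tray y.
- carriage_top (a point): Centre of the top of the row stop's grey carriage, which rides on the rail: 44 mm (x) by 50 mm (y), top 66 mm above the table. The pin passes down through this point. The plate is fixed to the carriage's +y side, its back face 25 mm further along tray y than this point.
- pin_knob (a point): Centre of the top of the black round knob (24 mm across, 18 mm high) of the spring pin in the carriage. With the pin down in a notch its top is 84 mm above the table and its underside rests on the carriage; with the pin riding on the strip both are about 5 mm higher.
- pin (a joint): Height of the spring pin, m: 0 to -0.001 when dropped into a notch, about 0.004 while its round nose rides on the strip, more only if someone pulls the knob up. The spring presses it down with about 4.5 N.
- stop (a joint): Position of the row stop along the rail, m; grows towards the cans, from -0.006 to 0.27 (ends of travel). Starts at 0 to 0.05. Slides with about 1 N and stays where it is left; pushing it out of a notch takes about 5 to 8 N; where the pin falls into a notch the stop is drawn the last 5 mm or so by itself.
- first_notch (a point): Middle of the first notch, at the top of the aluminium index strip lying along the rail (16 mm wide, top 32 mm above the table). The notch is a 20 mm gap in the strip, between the stop's starting place and the other notch: the stop has to be pushed through it.
- can_notch (a point): Middle of the second notch, beside the cans, 80 mm further along the strip, like the first; same axes as the tray. The strip's place along the rail varies. With the pin in it, carriage_top is straight above this point and the plate stands about 15 mm short of the nearest cans.
- can0_mid (a point): Centre (half-way up) of one of the four food cans standing in the tray, 73 mm across, 110 mm high, 0.45 kg. Leave it standing where it is.
- can1_mid (a point): Centre (half-way up) of one of the four food cans standing in the tray, 73 mm across, 110 mm high, 0.45 kg. Leave it standing where it is.
- can2_mid (a point): Centre (half-way up) of one of the four food cans standing in the tray, 73 mm across, 110 mm high, 0.45 kg. Leave it standing where it is.
- can3_mid (a point): Centre (half-way up) of one of the four food cans standing in the tray, 73 mm across, 110 mm high, 0.45 kg. Leave it standing where it is.
- jar_mid (a point): Middle, half-way up, of a bystander: glass jar with a lid, 70 mm across, 100 mm high. Leave alone.
- fishtin_mid (a point): Middle, half-way up, of a bystander: flat round tin, 84 mm across, 38 mm high. Leave alone.
- mug_mid (a point): Middle, half-way up, of a bystander: white mug, 80 mm across, 95 mm high. Leave alone.
- tape_mid (a point): Middle, half-way up, of a bystander: roll of brown tape lying flat, 90 mm across, 48 mm high. Leave alone.
- carton_mid (a point): Middle, half-way up, of a bystander: upright carton 60 x 95 mm, 165 mm high. Leave alone.
- teabox_mid (a point): Middle, half-way up, of a bystander: green box 75 x 130 mm, 70 mm high. Leave alone.
- marker_mid (a point): Middle, half-way up, of a bystander: black marker pen lying down, 130 mm long, 18 mm thick. Leave alone.

How it is judged (in metres and radians):
On the way, in this order (a step that is already met when the one before it is completed fails the run):
1. the pin has come out of the first notch on the side of the second (y of carriage_top in the frame of can_notch between -0.07 and -0.009 m).
2. the pin has dropped into the notch beside the cans (y of carriage_top in the frame of can_notch between -0.003 and 0.003 m and value of joint pin below 0.002 m), for 0.2 s.
At the end, for the whole second after the job is handed in: The row stop is at rest with its pin down (within 2 mm of fully dropped) in the notch beside the cans, carriage within 3 mm of that notch's middle; every can upright and within 10 mm of where it stood; bystanders within 25 mm of where they stood (all of step 2 and velocity of joint stop between -0.01 and 0.01 m/s and distance of each of can0_mid, can1_mid, can2_mid, can3_mid from where it was at the start of the episode below 0.01 m and angle between each of can0_mid, can1_mid, can2_mid, can3_mid's own z axis and vertical below 0.1 rad and distance of each of jar_mid, fishtin_mid, mug_mid, tape_mid, carton_mid, teabox_mid, marker_mid from where it was at the start of the episode below 0.025 m); the robot touches nothing.
It fails at once if a can in the tray is shifted more than 10 mm, lifted or tipped (distance of any of can0_mid, can1_mid, can2_mid, can3_mid from where it was at the start of the episode above 0.01 m or angle between any of can0_mid, can1_mid, can2_mid, can3_mid's own z axis and vertical above 0.15 rad).
It fails at once if a bystander is moved more than 25 mm or lifted (distance of any of jar_mid, fishtin_mid, mug_mid, tape_mid, carton_mid, teabox_mid, marker_mid from where it was at the start of the episode above 0.025 m).
It fails at once if the gripper straddles or grips the stop's plate (y of the grasp point in the frame of plate_back between -0.001 and 0.03 m and x of the grasp point in the frame of plate_back between -0.085 and 0.13 m and z of the grasp point in the frame of plate_back below 0.058 m).
It fails at once if the gripper straddles or grips the stop's carriage or its knob (horizontal distance between the grasp point and carriage_top below 0.018 m and z of the grasp point in the frame of carriage_top below 0.033 m).
It fails at once if the index pin is pulled up by its knob (more than 10 mm) (value of joint pin above 0.01 m).
It also fails if it takes over 45 s, if anything falls off the work surface, if the arm or the gripper's body presses on something with over 40 N, if the wrist force passes 120 N, or if a joint passes its speed limit or range.

ROBOT

A 6-joint arm with a two-finger parallel gripper is mounted at the origin on the work surface. World frame = base frame: x ahead of the robot, y to its left, z up, the work surface at z = 0. Lengths are in m, angles in degrees, forces in N, time in s.
With the tool pointing down it reaches from about 0.35 to 0.775 m from the base axis. Payload 7.3 kg.
Tool frame: the origin (TCP) lies at the very end of the fingers, on their centre line; the grasp point (between the pads) lies 19 mm behind it (grip_point_offset is the distance from the TCP to the grasp point, in m); z points along the fingers, y is the line along which they close (so a half turn about z gives the same grasp; the last joint's range is limited). The gripper opens to 92 mm and grips with 3 to 60 N. Pads are 19 mm wide; open, the fingers measure 130 mm over their backs; the gripper's body (75 mm by 190 mm) begins 47 mm behind the grasp point.
Start: joints at [66.578, 19.595, 87.324, -0, 73.075, -8.365], TCP at [0.136, 0.507, 0.227] pointing down, gripper open.
Joint ranges: [-145.02, 145.02], [-44.19, 115.74], [2.07, 154.8], [-57.11, 237.11], [16.16, 152.29], [-177.93, 177.93]. Speed limits (degrees/s): [147.25, 147.25, 180, 180, 180, 180].

INTERFACE

Orientations are given as [roll, pitch, yaw] about the fixed x, y, z axes, in that order (R = Rz(yaw) Ry(pitch) Rx(roll)).
In Python, from rig import * gives the robot as it stands.
- The arm moves only by the shell command python3 -m creep 'ROWS' [FORCE]. ROWS is JSON, a list that holds one entry, the list of rows, each a list of 7 numbers: the shift along the tool's x, y, z in cm, then the turn, a rotation vector about the tool's x, y, z in rad, then the finger opening in cm, from 0 to 9.18. In form: [[[dx, dy, dz, wx, wy, wz, grip], ...]]. A call has exactly 5 rows; each row shifts and turns the commanded pose from where the row before left it, along the tool's axes as they then stand; what a row does not reach is not made up. A row lasts 1/12 s, in which the tool goes at most 41.7 mm and 7.16 degrees, less where a joint would pass 70% of its speed; a pose out of reach is approached as far as the arm can. A call with a gripper value outside its range is refused whole. The fingers move at their own pace and stop on an object; FORCE is the grip in N (left out, the last holds). Time passes only in rows, so rows that do not move let the fingers close, or fill a call up. It gives the time, the measured TCP pose, the force, the opening and the grip force at its end, in the units of the state.
- get_obs(): the state, without advancing time (a new reading comes with each control period).
- camera(name): name is "scene" or "top" or "wrist"; returns (picture, depth): 384x512x3 uint8, red, green, blue; 384x512 float32, m along the optical axis (not along the pixel's ray), 0 where there is no reading.
- camera_params(name): a dict with "fx", "fy", "cx", "cy" (pixels), "k1" (the pictures are not rectified: a ray, as slopes to the right and down, at radius r is drawn at 1 + k1 r^2 times it, then the intrinsics apply), "R" (3x3) and "t" (3): a world point X has camera coordinates R X + t. Camera axes: x right, y down, z forward; pixel columns grow to the right and rows downward; lengths in m; the calibration is good to about 2 mm. A picture is of the moment at which its call begins: read the wrist's pose just before it. camera_params takes no time and is no camera call; for the wrist camera it gives the pose at the moment of the call.
- job_done(): hands the job in; it is judged then, once.
The state is a dict: "time": time; "joint_positions": joint angles; "joint_velocities": joint speeds; "tau": joint torques, N m; "tcp_pos": TCP position; "ee_rot": TCP orientation; "ft_force": force on the tool from outside, world axes, zero at the start; "wrist_torque": the same for the moment, N m; "gripper_width": finger opening in m; "gripper_force": force on a finger pad.
Only numpy, scipy, OpenCV 4.12 (cv2) and the standard library are available. Lean on these libraries where they do the work, as an engineer would, in place of code of your own. Each camera call takes 0.05 s, during which the arm holds its last target. There are 200 camera calls.

## Working session

There is one attempt and no reset: what is moved stays moved. The work goes in short steps, Python scripts to look and compute and a shell command to move; the robot and the scene stay as the last step left them, time stands still between calls to the robot, and variables do not carry over. Pictures are saved under pics/ and viewed, at most 10 in all, crops included, and the job is handed in when it is done.

```bash
mkdir -p pics; ls; cat > h.py <<'E'
from rig import *
import numpy as np, cv2
def world(p,d,u,v):
    # pixel+depth -> world
    k=p["k1"]; K=np.array([[p["fx"],0,p["cx"]],[0,p["fy"],p["cy"]],[0,0,1.]])
    q=cv2.undistortPoints(np.array([[[u,v]]],float),K,np.array([k,0,0,0.]))[0,0]
    c=np.array([q[0],q[1],1])*d
    return np.array(p["R"]).T@(c-np.array(p["t"]))
E
python3 - <<'E'
from h import *
o=get_obs();print(o)
a=[]
for n in("scene","top"):
    im,d=camera(n);np.savez(n+".npz",im=im,d=d);cv2.imwrite(f"pics/{n}.png",im[:,:,::-1]); print(n,camera_params(n))
E
```

```text
pics
{'time': 0.0, 'joint_positions': array([ 6.65780848e+01,  1.96376077e+01,  8.73773236e+01,  1.71436019e-03,
        7.30741772e+01, -8.36310119e+00]), 'joint_velocities': array([0.00334797, 0.19609101, 0.07301197, 0.05143136, 0.04884863,
       0.06938694]), 'tau': array([ 3.82552080e-04, -4.31232512e+01, -2.44226682e+01,  7.18720886e-02,
        5.58517501e-02, -1.05313893e-04]), 'tcp_pos': array([0.13618926, 0.50660954, 0.22603378]), 'ee_rot': array([-1.79912078e+02, -1.45823446e-02,  1.64940674e+02]), 'ft_force': array([ 0.35422536, -0.53146034,  0.23272259]), 'wrist_torque': array([0.02755133, 0.00173624, 0.00857678]), 'gripper_force': 0.0, 'gripper_width': 0.09205065462274102}
scene {'fx': 473.0937487871432, 'fy': 473.0937487871432, 'cx': 252.29833006636906, 'cy': 187.8679553909923, 'k1': 0.013961478375320033, 'R': array([[-0.52174107,  0.85291853, -0.01778294],
       [ 0.69568406,  0.41330889, -0.58753677],
       [-0.49377116, -0.31891337, -0.80900205]]), 't': array([ 0.26514172, -0.30708431,  1.65018735])}
top {'fx': 451.8916667517436, 'fy': 451.8916667517436, 'cx': 252.2900733407362, 'cy': 184.90006596932614, 'k1': 0.05111172476016271, 'R': array([[ 3.96030096e-02, -9.99215297e-01, -6.26194885e-04],
       [-9.79102294e-01, -3.86807269e-02, -1.99655954e-01],
       [ 1.99475062e-01,  8.52008553e-03, -9.79865862e-01]]), 't': array([-0.02133948,  0.53626896,  1.54890189])}
```

View pics/scene.png

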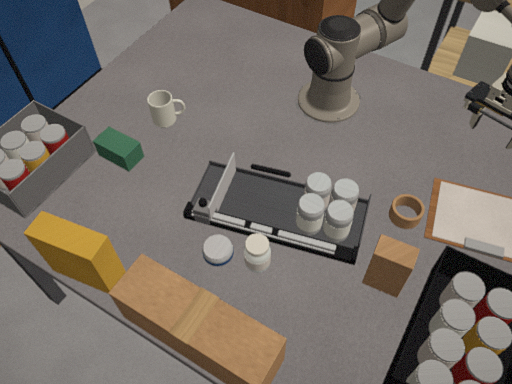

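View pics/top.png

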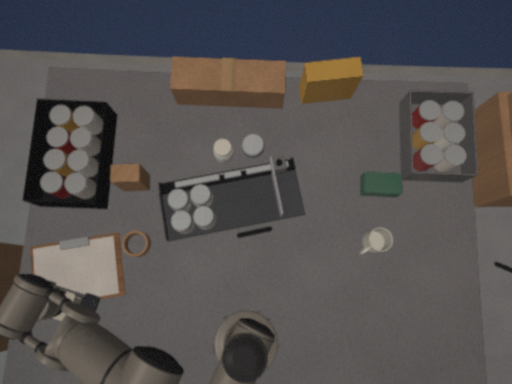

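The scene view shows the knob at about (203,202), the plate from (230,160) to (212,210) and the cans around (325,205). In the top view the knob is at about (281,162), the plate runs from (272,157) to (282,215), and the strip from (176,183) to (272,166). I'll enlarge both.

```bash
python3 - <<'E'
from h import *
a=np.load("top.npz");b=np.load("scene.npz")
A=cv2.resize(a["im"][145:245,150:310],None,fx=5,fy=5,interpolation=cv2.INTER_CUBIC)
B=cv2.resize(b["im"][145:260,180:375],None,fx=4,fy=4,interpolation=cv2.INTER_CUBIC)
cv2.imwrite("pics/topc.png",A[:,:,::-1]);cv2.imwrite("pics/scenec.png",B[:,:,::-1])
E
```

```text
(no output)
```

View pics/topc.png

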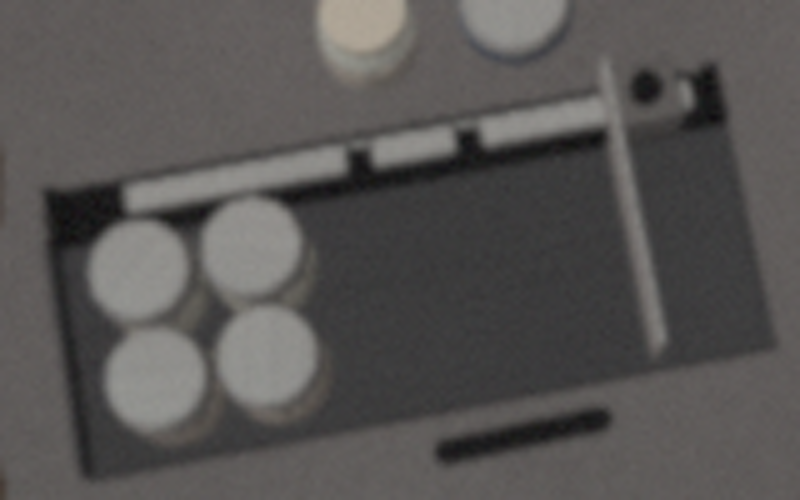

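View pics/scenec.png

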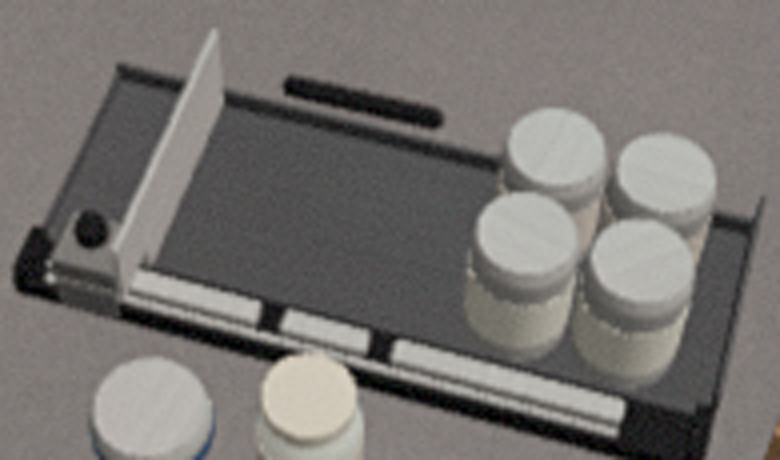

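The top crop shows notches at (468,140) and (359,160), the knob at (647,85) and the plate's top edge from (607,57) to (658,350). In the scene crop the notches are at (270,316) and (380,345), and the knob is at (91,228).

```bash
cat >> h.py <<'E'
def ray(p,u,v):
    R=np.array(p["R"]);o=-R.T@np.array(p["t"]); w=world(p,1.,u,v)-o
    return o,w/np.linalg.norm(w)
def tri(rs):
    A=sum(np.eye(3)-np.outer(d,d) for o,d in rs);b=sum((np.eye(3)-np.outer(d,d))@o for o,d in rs)
    x=np.linalg.solve(A,b); return x,[np.linalg.norm(np.cross(x-o,d)) for o,d in rs]
def atz(r,z): o,d=r; return o+d*(z-o[2])/d[2]
E
python3 - <<'E'
from h import *
T=camera_params("top");S=camera_params("scene")
t=lambda U,V: ray(T,150+(U+.5)/5-.5,145+(V+.5)/5-.5)
s=lambda U,V: ray(S,180+(U+.5)/4-.5,145+(V+.5)/4-.5)
np.set_printoptions(precision=4,suppress=True)
P={"n1":((468,140),(270,316),.032),"n2":((359,160),(380,345),.032),"knob":((647,83),(91,223),.087),"plate_inner_top":((656,347),(213,32),.098),"can_a":((252,245),(525,238),.115),"can_b":((267,357),(556,150),.115)}
for k,(a,b,z) in P.items():
    print(k,*tri([t(*a),s(*b)]),atz(t(*a),z),atz(s(*b),z))
a=atz(t(125,212),.032);b=atz(t(604,120),.032);d=b-a;print("strip yaw of tray -y",np.degrees(np.arctan2(d[1],d[0])))
a=atz(t(88,478),.022);b=atz(t(776,348),.022);d=b-a;print("lip",np.degrees(np.arctan2(d[1],d[0])))
for q in((716,65),(776,348)):print("empty end",atz(t(*q),.012))
print("lip +z marker",atz(t(523,435),.009))
E
```

```text
n1 [0.5875 0.0337 0.0254] [np.float64(0.0014333815657008885), np.float64(0.001433381565700983)] [0.5853 0.0347 0.032 ] [0.5914 0.0346 0.032 ]
n2 [0.5691 0.1119 0.0267] [np.float64(0.0013258914711414462), np.float64(0.00132589147114152)] [0.5673 0.1127 0.032 ] [0.5724 0.1122 0.032 ]
knob [ 0.6187 -0.0912  0.0871] [np.float64(0.0005273598938545901), np.float64(0.0005273598938544807)] [ 0.6185 -0.0907  0.087 ] [ 0.6189 -0.0917  0.087 ]
plate_inner_top [ 0.4336 -0.1057  0.0925] [np.float64(0.004453794519687019), np.float64(0.004453794519687122)] [ 0.4306 -0.1014  0.098 ] [ 0.4391 -0.107   0.098 ]
can_a [0.4892 0.1757 0.106 ] [np.float64(0.0010359435248558518), np.float64(0.0010359435248558483)] [0.4872 0.1755 0.115 ] [0.4955 0.1769 0.115 ]
can_b [0.4128 0.1605 0.106 ] [np.float64(0.0012333907664186753), np.float64(0.001233390766418662)] [0.4112 0.1606 0.115 ] [0.4198 0.1617 0.115 ]
strip yaw of tray -y -76.57511342437101
lip -77.0307705604251
empty end [ 0.6537 -0.1449  0.012 ]
empty end [ 0.4454 -0.1924  0.012 ]
lip +z marker [ 0.376  -0.0133  0.009 ]
```

```bash
python3 -m creep '[[[0,0,0,0,0,0.1075,0],[0,0,0,0,0,0.1075,0],[0,0,0,0,0,0.1075,0],[0,0,0,0,0,0.1075,0],[0,0,0,0,0,0.1075,0]]]'
python3 -m creep '[[[0,0,0,0,0,0.1075,0],[0,0,0,0,0,0.1075,0],[0,0,0,0,0,0.1075,0],[0,0,0,0,0,0.1075,0],[0,0,0,0,0,0.1075,0]]]'
python3 -m creep '[[[-2.85,1,0,0,0,0,0],[-2.85,1,0,0,0,0,0],[-2.85,1,0,0,0,0,0],[-2.85,1,0,0,0,0,0],[-2.85,1,0,0,0,0,0]]]'
python3 -m creep '[[[-2.85,1,0,0,0,0,0],[-2.85,1,0,0,0,0,0],[-2.85,1,0,0,0,0,0],[-2.85,1,0,0,0,0,0],[-2.85,1,0,0,0,0,0]]]'
```

```text
time: 0.52
tcp_pos: [0.1362, 0.5068, 0.2263]
ee_rot: [-179.9, 0.0, 133.8]
ft_force: [-0.3, 0.8, -0.0]
gripper_width: 0.063
gripper_force: 0.0
time: 0.93
tcp_pos: [0.1363, 0.5067, 0.2263]
ee_rot: [-180.0, 0.0, 103.0]
ft_force: [0.4, 0.0, -0.2]
gripper_width: 0.0299
gripper_force: 0.0
time: 1.35
tcp_pos: [0.2182, 0.3785, 0.2264]
ee_rot: [-180.0, 0.0, 103.4]
ft_force: [0.1, 0.4, 1.2]
gripper_width: 0.0007
gripper_force: 0.0
time: 1.77
tcp_pos: [0.2998, 0.2514, 0.2266]
ee_rot: [-180.0, 0.0, 103.4]
ft_force: [0.5, 0.1, -0.7]
gripper_width: 0.0004
gripper_force: 0.0
```

```bash
python3 -m creep '[[[-2.85,1,0,0,0,0,0],[-2.85,1,0,0,0,0,0],[-2.85,1,0,0,0,0,0],[-2.85,1,0,0,0,0,0],[-2.85,1,0,0,0,0,0]]]'
python3 -m creep '[[[-2.85,1,0,0,0,0,0],[-2.85,1,0,0,0,0,0],[-2.85,1,0,0,0,0,0],[-2.85,1,0,0,0,0,0],[-2.85,1,0,0,0,0,0]]]'
python3 -m creep '[[[-2.85,1,0,0,0,0,0],[-2.85,1,0,0,0,0,0],[-2.85,1,0,0,0,0,0],[-2.85,1,0,0,0,0,0],[-2.85,0.5,0,0,0,0,0]]]'
python3 -m creep '[[[0,0,2,0,0,0,0],[0,0,2,0,0,0,0],[0,0,2,0,0,0,0],[0,0,1,0,0,0,0],[0,0,0,0,0,0,0]]]'
python3 - <<'E'
from h import *
o=get_obs();print(o["tcp_pos"],o["ee_rot"])
p=camera_params("wrist");im,d=camera("wrist");np.savez("w1.npz",im=im,d=d,**p);cv2.imwrite("pics/w1.png",im[:,:,::-1])
im,d=camera("scene");cv2.imwrite("pics/s2.png",cv2.resize(im[60:270,150:390],None,fx=2.5,fy=2.5)[:,:,::-1])
E
```

```text
time: 2.18
tcp_pos: [0.3814, 0.1242, 0.2266]
ee_rot: [-180.0, -0.0, 103.3]
ft_force: [0.1, 1.3, -0.2]
gripper_width: 0.0003
gripper_force: 0.0
time: 2.6
tcp_pos: [0.4629, -0.0029, 0.2264]
ee_rot: [-180.0, -0.0, 103.3]
ft_force: [-0.3, 0.3, 0.5]
gripper_width: 0.0005
gripper_force: 0.0
time: 3.02
tcp_pos: [0.5401, -0.1309, 0.2261]
ee_rot: [-180.0, -0.0, 103.4]
ft_force: [-0.5, -0.5, -0.1]
gripper_width: 0.0007
gripper_force: 0.0
time: 3.43
tcp_pos: [0.5378, -0.1291, 0.1541]
ee_rot: [-179.7, -0.2, 103.3]
ft_force: [0.3, 0.4, -0.1]
gripper_width: 0.0004
gripper_force: 0.0
[ 0.53776573 -0.12911873  0.15410798] [-179.74554535   -0.18542753  103.34410976]
```

View pics/w1.png

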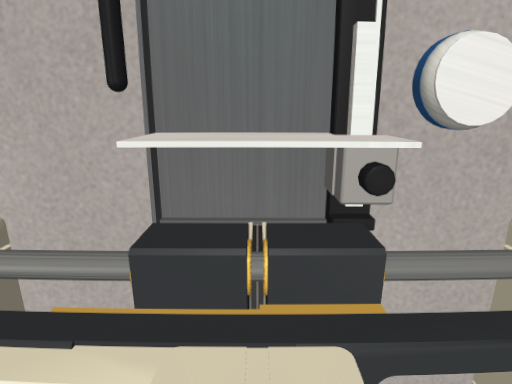

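View pics/s2.png

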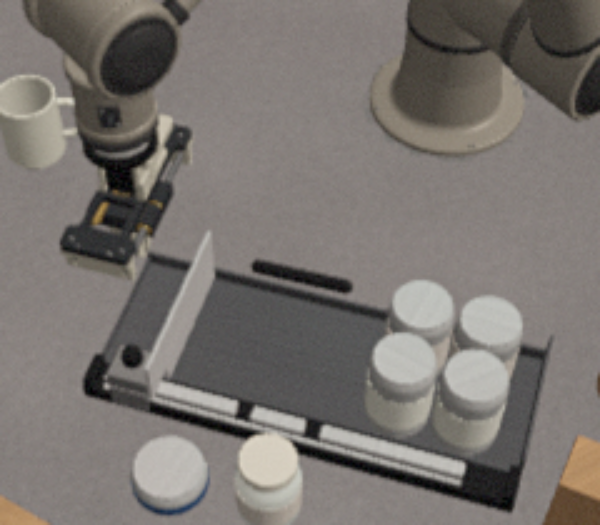

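The wrist view shows the plate's top edge at rows 133–147, square to the tool. The knob is at (377,179) and the fingertips are at (258,265), behind the plate. The scene view shows the arm clear of everything. Next I'll measure the gap with the wrist camera.

```bash
python3 - <<'E'
from h import *
np.set_printoptions(precision=4,suppress=True)
z=np.load("w1.npz");d=z["d"];o=get_obs();tcp=o["tcp_pos"]
a=np.radians(103.3);Y=np.array([np.cos(a),np.sin(a),0]);X=np.array([np.sin(a),-np.cos(a),0])
for n,(u,v) in {"knob":(377,178),"plate_l":(180,144),"plate_m":(258,144),"plate_edge":(258,147),"plate_r":(340,144),"carr":(348,185)}.items():
    w=world(z,d[v,u],u,v);print(n,d[v,u],w,"tool x,y:",(w-tcp)@Y,(w-tcp)@X)
E
```

```text
knob 0.22797331 [ 0.6175 -0.0883  0.0883] tool x,y: 0.022235775780654932 0.08548592426178118
plate_l 0.21280731 [ 0.4782 -0.0958  0.0982] tool x,y: 0.047044784711879284 -0.05184504048138981
plate_m 0.21394357 [ 0.5288 -0.0839  0.0968] tool x,y: 0.04693081919162259 0.00017006350966081293
plate_edge 0.3082387 [ 0.5316 -0.0961  0.0026] tool x,y: 0.03443260075476976 4.063741423140062e-05
plate_r 0.21283661 [ 0.582  -0.071   0.0976] tool x,y: 0.04723415275768657 0.05489144792442905
carr 0.25168097 [ 0.606  -0.1016  0.0665] tool x,y: 0.011963962804567171 0.0711958822831994
```

```bash
python3 -m creep '[[[0,0,2,0,0,0,0],[0,0,2,0,0,0,0],[0,0,2,0,0,0,0],[0,0,2,0,0,0,0],[0,0,1.2,0,0,0,0]]]'
python3 -m creep '[[[0.8,0,0,0,0,0,0],[0.8,0,0,0,0,0,0],[0.8,0,0,0,0,0,0],[0,0,0,0,0,0,0],[0,0,0,0,0,0,0]]]'
python3 -m creep '[[[0.3,0,0,0,0,0,0],[0.3,0,0,0,0,0,0],[0.3,0,0,0,0,0,0],[0.3,0,0,0,0,0,0],[0.3,0,0,0,0,0,0]]]'
```

```text
time: 3.95
tcp_pos: [0.5395, -0.1296, 0.0644]
ee_rot: [180.0, 0.0, 103.4]
ft_force: [0.4, -0.7, -0.3]
gripper_width: 0.0002
gripper_force: 0.0
time: 4.37
tcp_pos: [0.5344, -0.1057, 0.0661]
ee_rot: [179.9, 0.1, 103.4]
ft_force: [0.4, 0.1, 0.4]
gripper_width: 0.0007
gripper_force: 0.0
time: 4.78
tcp_pos: [0.5304, -0.0918, 0.0648]
ee_rot: [180.0, 0.0, 103.3]
ft_force: [-0.5, -2.0, 0.7]
gripper_width: 0.0001
gripper_force: 0.7
```

```bash
python3 -m creep '[[[0.6,0,0,0,0,0,0],[0.8,0,0,0,0,0,0],[0.8,0,0,0,0,0,0],[0.8,0,0,0,0,0,0],[0.8,0,0,0,0,0,0]]]'
python3 -m creep '[[[0.8,0,0,0,0,0,0],[0.8,0,0,0,0,0,0],[0.8,0,0,0,0,0,0],[0.8,0,0,0,0,0,0],[0.6,0,0,0,0,0,0]]]'
python3 -m creep '[[[0.4,0,0,0,0,0,0],[0.4,0,0,0,0,0,0],[0.4,0,0,0,0,0,0],[0.4,0,0,0,0,0,0],[0.4,0,0,0,0,0,0]]]'
python3 - <<'E'
from h import *
o=get_obs();print(o["tcp_pos"],o["tcp_pos"]@np.array([-.23,.9732,0]))
p=camera_params("wrist");im,d=camera("wrist");np.savez("w2.npz",im=im,d=d,**p);cv2.imwrite("pics/w2.png",im[:,:,::-1])
E
```

```text
time: 5.2
tcp_pos: [0.5214, -0.0538, 0.0648]
ee_rot: [180.0, 0.0, 103.4]
ft_force: [0.9, -2.0, 0.7]
gripper_width: 0.0002
gripper_force: 1.0
time: 5.62
tcp_pos: [0.5124, -0.0167, 0.0647]
ee_rot: [-180.0, -0.0, 103.4]
ft_force: [1.8, -2.2, 0.7]
gripper_width: 0.0003
gripper_force: 0.8
time: 6.03
tcp_pos: [0.5079, 0.0019, 0.0646]
ee_rot: [-180.0, -0.0, 103.3]
ft_force: [1.0, -0.7, -0.2]
gripper_width: 0.0005
gripper_force: 0.8
[0.50794286 0.00190408 0.06464969] -0.1149738107525739
```

View pics/w2.png

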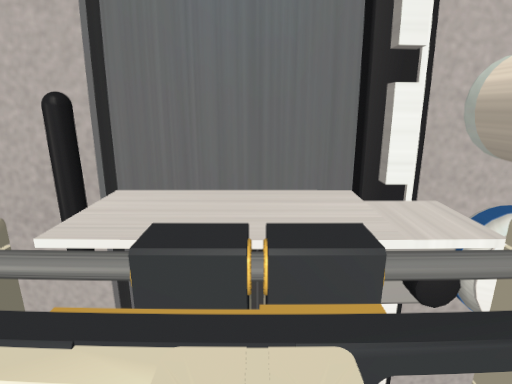

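The second notch shows up at rows about 46–82, near column 405, and the first notch's far edge is at row 184. The fingers are flat behind the plate. I'll compute the second notch from this view.

```bash
python3 - <<'E'
from h import *
np.set_printoptions(precision=4,suppress=True)
z=np.load("w2.npz");im=z["im"];Y=np.array([-.23,.9732,0])
g=cv2.cvtColor(im,cv2.COLOR_RGB2GRAY)
for u in(400,404,408):
    c=g[:,u].astype(int);e=[v for v in range(5,215) if abs(c[v+1]-c[v-1])>70];print(u,e)
    for v in e:
        w=atz(ray(z,u,v),.032);print("  ",v,w,"s",w@Y,z["d"][v,u])
E
```

```text
400 [44, 45, 81, 82, 183, 184, 185, 200, 201]
   44 [0.5626 0.1223 0.032 ] s -0.01041432519944369 0.1748666
   45 [0.5628 0.1218 0.032 ] s -0.010938277928940695 0.17579415
   81 [0.5691 0.1035 0.032 ] s -0.030196076793380724 0.19237468
   82 [0.5692 0.1029 0.032 ] s -0.030742653921591364 0.17940263
   183 [0.5891 0.0468 0.032 ] s -0.08991621707814414 0.19460638
   184 [0.5893 0.0462 0.032 ] s -0.09054745184057525 0.20903695
   185 [0.5895 0.0456 0.032 ] s -0.0911797072432409 0.20891859
   200 [0.5928 0.0365 0.032 ] s -0.10078895351842587 0.21035543
   201 [0.593  0.0359 0.032 ] s -0.10143813096177579 0.19016759
404 [44, 45, 81, 82, 183, 184, 185]
   44 [0.5648 0.1228 0.032 ] s -0.010367416969789258 0.17615817
   45 [0.565  0.1223 0.032 ] s -0.010891629900820595 0.1772499
   81 [0.5713 0.104  0.032 ] s -0.030158858574467446 0.19182001
   82 [0.5715 0.1035 0.032 ] s -0.030705700909285046 0.18029803
   183 [0.5915 0.0474 0.032 ] s -0.08990856813501127 0.19580999
   184 [0.5917 0.0468 0.032 ] s -0.09054013107954838 0.208186
   185 [0.5919 0.0462 0.032 ] s -0.09117271569730945 0.20862637
408 [44, 45, 81, 82]
   44 [0.567  0.1234 0.032 ] s -0.010319145502576045 0.17601186
   45 [0.5672 0.1229 0.032 ] s -0.010843627013541853 0.17469516
   81 [0.5736 0.1046 0.032 ] s -0.030120587897869 0.19233261
   82 [0.5737 0.1041 0.032 ] s -0.03066770391446101 0.18030253
```

```bash
python3 -m creep '[[[0.4,0,0,0,0,0,0],[0.4,0,0,0,0,0,0],[0.4,0,0,0,0,0,0],[0.4,0,0,0,0,0,0],[0.3,0,0,0,0,0,0]]]'
python3 -m creep '[[[0.2,0,0,0,0,0,0],[0.2,0,0,0,0,0,0],[0.2,0,0,0,0,0,0],[0.2,0,0,0,0,0,0],[0.2,0,0,0,0,0,0]]]'
python3 -m creep '[[[0.2,0,0,0,0,0,0],[0.2,0,0,0,0,0,0],[0.2,0,0,0,0,0,0],[0.2,0,0,0,0,0,0],[0.2,0,0,0,0,0,0]]]'
python3 -m creep '[[[0.2,0,0,0,0,0,0],[0.2,0,0,0,0,0,0],[0.2,0,0,0,0,0,0],[0.2,0,0,0,0,0,0],[0.2,0,0,0,0,0,0]]]'
```

```text
time: 6.5
tcp_pos: [0.5034, 0.0208, 0.0646]
ee_rot: [-180.0, -0.0, 103.4]
ft_force: [-0.5, 0.6, 0.7]
gripper_width: 0.0005
gripper_force: 0.0
time: 6.92
tcp_pos: [0.5016, 0.0296, 0.0648]
ee_rot: [180.0, 0.1, 103.4]
ft_force: [0.3, -6.8, -0.9]
gripper_width: 0.0005
gripper_force: 3.5
time: 7.33
tcp_pos: [0.4991, 0.0398, 0.0647]
ee_rot: [180.0, -0.0, 103.3]
ft_force: [0.7, -0.6, -0.6]
gripper_width: 0.0004
gripper_force: 0.7
time: 7.75
tcp_pos: [0.4968, 0.0497, 0.0647]
ee_rot: [180.0, -0.0, 103.4]
ft_force: [0.4, -1.9, 0.4]
gripper_width: 0.0002
gripper_force: 0.6
```

```bash
python3 -m creep '[[[0.4,0,0,0,0,0,0],[0.4,0,0,0,0,0,0],[0.4,0,0,0,0,0,0],[0.4,0,0,0,0,0,0],[0.4,0,0,0,0,0,0]]]'
python3 -m creep '[[[0.3,0,0,0,0,0,0],[0.3,0,0,0,0,0,0],[0.3,0,0,0,0,0,0],[0.3,0,0,0,0,0,0],[0.3,0,0,0,0,0,0]]]'
python3 -m creep '[[[0.2,0,0,0,0,0,0],[0.2,0,0,0,0,0,0],[0.1,0,0,0,0,0,0],[0.1,0,0,0,0,0,0],[0.1,0,0,0,0,0,0]]]'
```

```text
time: 8.17
tcp_pos: [0.4921, 0.0693, 0.0647]
ee_rot: [180.0, -0.0, 103.4]
ft_force: [1.2, -1.4, -0.1]
gripper_width: 0.0005
gripper_force: 0.8
time: 8.58
tcp_pos: [0.4887, 0.0837, 0.0647]
ee_rot: [180.0, -0.0, 103.3]
ft_force: [1.6, -0.5, -1.6]
gripper_width: 0.0004
gripper_force: 0.7
time: 9.0
tcp_pos: [0.487, 0.0903, 0.0647]
ee_rot: [-180.0, -0.0, 103.4]
ft_force: [0.2, -0.8, 0.8]
gripper_width: 0.0007
gripper_force: 0.6
```

```bash
python3 -m creep '[[[0.1,0,0,0,0,0,0],[0.1,0,0,0,0,0,0],[0.1,0,0,0,0,0,0],[0.1,0,0,0,0,0,0],[0.1,0,0,0,0,0,0]]]'
```

```text
time: 9.42
tcp_pos: [0.4859, 0.0952, 0.0647]
ee_rot: [-180.0, -0.0, 103.3]
ft_force: [0.6, -1.2, 0.6]
gripper_width: 0.0004
gripper_force: 0.5
```

```bash
python3 -m creep '[[[0.1,0,0,0,0,0,0],[0.1,0,0,0,0,0,0],[0.1,0,0,0,0,0,0],[0,0,0,0,0,0,0],[0,0,0,0,0,0,0]]]'
```

```text
time: 9.83
tcp_pos: [0.485, 0.0982, 0.0646]
ee_rot: [-180.0, -0.0, 103.4]
ft_force: [0.0, -0.2, -0.9]
gripper_width: 0.0003
gripper_force: 0.0
```

```bash
cat > gap.py <<'E'
from h import *
Y=np.array([-.23,.9732,0]);o=get_obs();tcp=o["tcp_pos"]
p=camera_params("wrist");im,d=camera("wrist");np.savez("w3.npz",im=im,d=d,**p);cv2.imwrite("pics/w3.png",im[:,:,::-1])
p2=np.load("w2.npz");print("tcp s",tcp@Y)
for n,P,I,s0 in(("w2",p2,p2["im"],-.1150),("now",p,im,tcp@Y)):
    for u in (100,420):
        c=cv2.cvtColor(I,cv2.COLOR_RGB2GRAY)[:,u].astype(int)
        for v in range(150,300):
            if abs(c[v+1]-c[v-1])>50: print(n,u,v,"ahead of tcp %.4f"%(atz(ray(P,u,v),.098)@Y-s0))
E
python3 gap.py
```

```text
tcp s -0.01603332339977709
w2 100 248 ahead of tcp 0.0115
w2 100 249 ahead of tcp 0.0111
w2 100 250 ahead of tcp 0.0106
w2 100 251 ahead of tcp 0.0102
w2 100 280 ahead of tcp -0.0037
w2 100 281 ahead of tcp -0.0042
w2 420 248 ahead of tcp 0.0118
w2 420 249 ahead of tcp 0.0113
w2 420 250 ahead of tcp 0.0109
now 100 179 ahead of tcp 0.0416
now 100 180 ahead of tcp 0.0412
now 100 280 ahead of tcp -0.0038
now 420 242 ahead of tcp 0.0146
now 420 291 ahead of tcp -0.0090
```

View pics/w3.png

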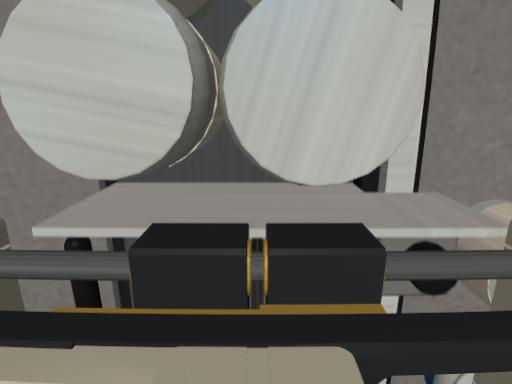

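```bash
python3 gap.py; python3 - <<'E'
from h import *
a=np.load("scene.npz")["im"]
im,d=camera("scene");np.savez("s4.npz",im=im,d=d)
cv2.imwrite("pics/s4.png",cv2.resize(im[170:260,220:345],None,fx=6,fy=6,interpolation=cv2.INTER_CUBIC)[:,:,::-1])
E
```

```text
tcp s -0.016093530000166965
w2 100 248 ahead of tcp 0.0115
w2 100 249 ahead of tcp 0.0111
w2 100 250 ahead of tcp 0.0106
w2 100 251 ahead of tcp 0.0102
w2 100 280 ahead of tcp -0.0037
w2 100 281 ahead of tcp -0.0042
w2 420 248 ahead of tcp 0.0118
w2 420 249 ahead of tcp 0.0113
w2 420 250 ahead of tcp 0.0109
now 100 179 ahead of tcp 0.0416
now 100 180 ahead of tcp 0.0412
now 100 184 ahead of tcp 0.0395
now 100 228 ahead of tcp 0.0206
now 100 280 ahead of tcp -0.0038
now 420 228 ahead of tcp 0.0209
now 420 229 ahead of tcp 0.0204
now 420 232 ahead of tcp 0.0191
now 420 233 ahead of tcp 0.0186
now 420 282 ahead of tcp -0.0045
now 420 283 ahead of tcp -0.0050
```

View pics/s4.png

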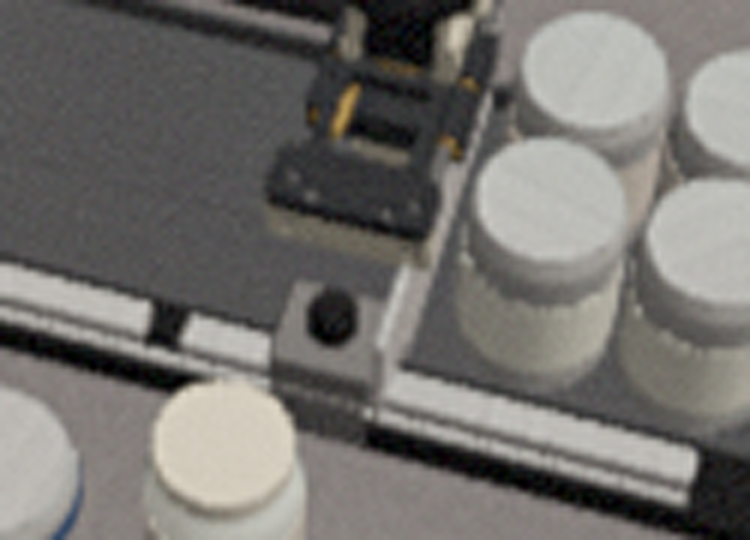

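The carriage is over the second notch with the knob seated low, at crop (332,316). The plate has pulled about 8 mm ahead of the fingers, so the pin snapped in. I'll back off and check the position and knob height.

```bash
python3 -m creep '[[[-1,0,0,0,0,0,0],[-2,0,0,0,0,0,0],[-2,0,0,0,0,0,0],[-1,0,0,0,0,0,0],[0,0,0,0,0,0,0]]]'
python3 -m creep '[[[0,0,-2,0,0,0,0],[0,0,-2,0,0,0,0],[0,0,-2,0,0,0,0],[0,0,-2,0,0,0,0],[0,0,-1,0,0,0,0]]]'
python3 -m creep '[[[0,0,0,0,0,0,0],[0,0,0,0,0,0,0],[0,0,0,0,0,0,0],[0,0,0,0,0,0,0],[0,0,0,0,0,0,0]]]'
python3 - <<'E'
from h import *
np.set_printoptions(precision=4,suppress=True)
Y=np.array([-.23,.9732,0])
p=camera_params("wrist");im,d=camera("wrist");np.savez("w5.npz",im=im,d=d,**p);cv2.imwrite("pics/w5.png",im[:,:,::-1])
g=cv2.cvtColor(im,cv2.COLOR_RGB2GRAY)
H=[]
for v in range(100,260,1):
    for u in range(280,512,1):
        if d[v,u]>0:
            w=world(p,d[v,u],u,v); H.append((u,v,*w,g[v,u]))
H=np.array(H);z=H[:,4]
k=H[(z>.075)&(z<.095)&(H[:,5]<60)];print("knob",len(k),np.median(k[:,2:5],0),"s",(k[:,[2,3,4]]@Y).mean(), "range",(k[:,[2,3,4]]@Y).min(),(k[:,[2,3,4]]@Y).max())
c=H[(z>.058)&(z<.074)&(H[:,2]>.54)];s=c[:,[2,3,4]]@Y;print("carr z",np.median(c[:,4]),"s",np.percentile(s,[1,50,99]))
pl=H[(z>.092)&(z<.104)];s=pl[:,[2,3,4]]@Y;print("plate z",np.median(pl[:,4]),np.percentile(s,[2,50,98]))
E
```

```text
time: 10.4
tcp_pos: [0.4998, 0.0375, 0.0647]
ee_rot: [180.0, 0.0, 103.2]
ft_force: [0.6, -0.2, -0.7]
gripper_width: 0.0002
gripper_force: 0.0
time: 10.82
tcp_pos: [0.4997, 0.0402, 0.157]
ee_rot: [179.8, 0.0, 103.4]
ft_force: [0.5, -0.3, 0.0]
gripper_width: 0.0004
gripper_force: 0.0
time: 11.23
tcp_pos: [0.4985, 0.0398, 0.1537]
ee_rot: [-179.9, -0.0, 103.4]
ft_force: [-0.4, 0.4, -0.5]
gripper_width: 0.0003
gripper_force: 0.0
knob 896 [0.5699 0.114  0.0835] s -0.02018672004119865 range -0.03170254510796873 -0.009444082726257264
carr z 0.06581377972037866 s [-0.0736 -0.0277 -0.0003]
plate z 0.09950770261222598 [-0.0711 -0.0443 -0.0164]
```

```bash
python3 -c "
from rig import *
print(job_done())"
```

```text
the job is handed in; nothing more can be done
None
```

I pushed the row stop through the first notch and it clicked into the notch beside the cans: the knob measures 83.5 mm high (pin down) and sits within 1 mm of the notch's middle; the arm was backed clear and I handed the job in, without re-measuring the cans and bystanders.

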